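# Locate a reed plate in the riveting jig

### The arm

A 6-joint arm with a two-finger parallel gripper is mounted at the origin on the work surface. World frame = base frame: x ahead of the robot, y to its left, z up, the work surface at z = 0. Lengths are in mm, angles in rad, forces in N, time in s.
With the tool pointing down it reaches from about 275 to 825 mm from the base axis. Payload 4.9 kg.
Tool frame: the origin (TCP) lies at the very end of the fingers, on their centre line; the grasp point (between the pads) lies 19 mm behind it; z points along the fingers, y is the direction in which the jaws open and shut (so a half turn about z gives the same grasp; the last joint's range is limited). The gripper opens to 85 mm and grips with 20 to 120 N. Pads are 22 mm wide; open, the fingers measure 114 mm over their backs; the gripper's body (76 mm by 85 mm) begins 54 mm behind the grasp point. The pads swing forward as they close: fully open they stand 13 mm farther back than shut.
Start: joints at [-1.444, 0.326, -0.193, 1.052, 0, 1.437], TCP at [141.831, -531.416, 231.281] pointing down, gripper open.
Joint ranges: [-2.65, 2.65], [-0.97, 1.79], [-1.3, 1.35], [-1.93, 2.1], [-1.47, 1.37], [-3.14, 3.14]. Speed limits (rad/s): [2.57, 2.57, 3.14, 3.14, 3.14, 3.14].

### API

Orientations are given as [roll, pitch, yaw] about the fixed x, y, z axes, in that order (R = Rz(yaw) Ry(pitch) Rx(roll)).
In Python, from bench import bot, solve_ik, imaging gives the robot as it stands. Calls block until the motion is done:
- bot.move_ptp(position, orientation): joint-space move of the TCP to a pose.
- bot.movel(position, rot=None, max_speed=150, threshold=None): straight line of the TCP; rot=None keeps the orientation; max_speed is the mean speed in mm/s. With threshold (N) it stops when the force on the tool has changed by that much, and returns True; else False.
- bot.move_j(angles): joint-space move.
- bot.grip(opening, effort=None): opening from 0.0 (shut) to 1.0 (fully open); effort is the grip in N (None keeps the last); returns when the fingers have stopped.
- bot.dwell(seconds).
- solve_ik(position, orientation): joint angles nearest the present ones, or None.
- bot.get_state(): the state.
- imaging.capture(name): name is "scene" or "top" or "wrist"; returns the picture (384x512x3 uint8, blue, green, red); there is no depth.
- imaging.camera_model(name): a dict with "K" (3x3 intrinsics, pixels), "position" and "rotation" of the camera in the world. Camera axes: x right, y up, looking along -z (the intrinsics and any distortion apply to the point x, -y, -z); pixel columns grow to the right and rows downward; lengths in mm; the calibration is good to about 2 mm. The wrist camera is an equidistant fisheye: a pixel r from the principal point sees the ray r / f radians off the axis. A picture is of the moment at which its call begins: read the wrist's pose just before it. camera_model takes no time and is no camera call; for the wrist camera it gives the pose at the moment of the call.
A pose or a line that the arm cannot do raises bot.IKError and nothing moves.
- bot.sign_off(): hands the job in, once; it reports no verdict.
The state is a dict: "t": time; "qpos": joint angles; "joint_velocities": joint speeds; "effort": joint torques, N m; "tcp_pos": TCP position; "orientation": TCP orientation; "contact_force": force on the tool from outside, world axes, zero at the start; "wrist_torque": the same for the moment, N m; "opening": opening from 0.0 (shut) to 1.0 (fully open).
Only numpy, scipy, OpenCV 4.12 (cv2) and the standard library are available. Lean on these libraries where they do the work, as an engineer would, in place of code of your own. Each camera call takes 0.05 s, during which the arm holds its last target.

### The job

Take the big reed plate from the plywood board and lay it flat on the steel jig bed, long side along the row of two dowels. With a light, steady push slide it sideways until it bears on both dowels, and only then push it along them until its end bears on the end stop: press with about 8 N for a moment at each location so that it is truly home, and never load any locator with more than 12 N. Leave it there, flat and home against all three locators, let go, and leave the other things where they are.

Things in the scene. Friction and masses are not known exactly. Their poses are not given: they have to be found in the camera images.
- plate: The big reed plate: a flat aluminium plate 116 x 56 x 10 mm (x, y, z), about 0.2 kg, with four steel reeds with blue feet on top. Origin: centre of its underside; x along the 116 mm side, z up. It starts flat on the plywood board (18 mm thick). Grip it across its 56 mm width. Either long side may face the dowels.
- jig: Riveting jig, fixed: dark steel slab 220 x 140 x 20 mm (x, y, z). Origin: centre of its underside; its top is the bed. Two dowels stand on it; the plate lies on their -y side, is pushed to +y against them, then to +x against the end stop. Laid with its centre 82 to 90 mm short of the stop's origin it spans both dowels. A plate pressed home stays in touch when the push is taken straight back.
- dowel_a: Steel dowel at the jig's x = -42 mm, y = +33 mm: rigid, 10 mm across, 14 mm tall, so its plate-facing side lies at the jig's y = +28 mm. Origin: its foot, on the bed (20 mm above the jig's origin).
- dowel_b: The same at x = +28 mm.
- seat (a point): Point on the bed's surface, 20 mm above the jig's origin, axes as the jig's. A 56 mm wide plate that bears on both dowels has its centre line at y = 0 here.
- stop: End stop, rigid, 68 to 78 mm along the jig's x from its centre, at its y = 0: brass block 34 mm wide, 16 tall, its face at x = -8 mm. A round-nosed steel screw, 12 mm across, 7 mm above the bed, points from it to -x, locked at an unmeasured setting: nose at x = -22 to -10 mm, so a plate bearing on it has its centre at x = -80 to -68 mm. Find it by feel. Origin on the bed, x as the jig's x.
- board: Plywood board 230 x 170 x 18 mm, fixed, on which the reed plates lie. Origin: centre of its underside.
- reed_a: Small reed plate 44 x 16 x 5 mm on the board's +x end, to be left alone. Origin: centre of its underside.
- reed_b: Another such small reed plate on the board, to be left alone.
- cup: Beige cup, 84 mm across, 105 mm tall, beyond the work; leave alone. Origin: centre of its underside.
- hammer: Hammer lying beyond the work; leave alone.
- screwdriver: Screwdriver with a green handle lying near the robot; leave alone.
- jar: Amber glass jar, 56 mm across, 60 mm tall, at the left; leave alone. Origin: centre of its underside.
- reed_block: Wooden reed block 250 x 55 x 34 mm lying at the right; leave alone. Origin: centre of its underside.
Things that resemble listed ones, but are neither listed nor needed, are in the scene too. Of the things like the plate, leave any that is pink; of the rest the larger one is meant.

How it is judged (in metres and radians):
On the way, in this order (a step that is already met when the one before it is completed fails the run):
1. the plate lies flat on the jig bed on the free side of the dowels (z of plate in the frame of seat between -0.002 and 0.002 m and angle between plate's own z axis and vertical below 0.05 rad and y of plate in the frame of seat between -0.05 and 0.002 m and x of plate in the frame of stop between -0.14 and -0.066 m), for 0.2 s.
2. the plate bears on both dowels, pressing each with more than 1.5 N: long side parallel to their row within 0.03 rad, centre line within 1.5 mm (z of plate in the frame of seat between -0.002 and 0.002 m and angle between plate's own z axis and vertical below 0.05 rad and angle between the x axis of plate and the x axis of jig, either way round below 0.03 rad and y of plate in the frame of seat between -0.0015 and 0.0015 m and contact force between plate and dowel_a above 1.5 N and contact force between plate and dowel_b above 1.5 N), for 0.2 s.
3. still along the dowels, the plate is pressed against the end stop with more than 3 N (z of plate in the frame of seat between -0.002 and 0.002 m and angle between plate's own z axis and vertical below 0.05 rad and angle between the x axis of plate and the x axis of jig, either way round below 0.03 rad and y of plate in the frame of seat between -0.0015 and 0.0015 m and contact force between plate and stop above 3 N), for 0.2 s.
At the end, for the whole second after the job is handed in: The plate lies flat on the bed (within 2 mm, 0.05 rad), its long side along the two dowels (within 0.03 rad and 1.5 mm) and its end still touching the nose of the end stop (contact force above 0.02 N), at rest and released, the robot touching nothing (z of plate in the frame of seat between -0.002 and 0.002 m and angle between plate's own z axis and vertical below 0.05 rad and angle between the x axis of plate and the x axis of jig, either way round below 0.03 rad and y of plate in the frame of seat between -0.0015 and 0.0015 m and x of plate in the frame of stop between -0.0815 and -0.0665 m and contact force between plate and stop above 0.02 N and linear speed of plate below 0.01 m/s and contact force between each of the fingers, the arm and anything else below 0.05 N).
It fails at once if the plate is shoved against a dowel with more than 12 N (contact force between plate and dowel_a above 12 N or contact force between plate and dowel_b above 12 N).
It fails at once if the plate is shoved against the end stop with more than 12 N (contact force between plate and stop above 12 N).
It fails at once if one of the other things (small reed plates, cup, hammer, screwdriver, jar, reed block) is moved by more than 15 mm (distance of any of reed_a, reed_b, cup, hammer, screwdriver, jar, reed_block from where it was at the start of the episode above 0.015 m).
It also fails if it takes over 72 s, if anything falls off the work surface, if the arm or the gripper's body presses on something with over 40 N, if the wrist force passes 120 N, or if a joint passes its speed limit or range.

## Working session

There is one attempt and no reset: what is moved stays moved. The work goes in short steps, each a Python script; the robot and the scene stay as the last script left them, time stands still between calls to the robot, and variables do not carry over. Pictures are saved under pics/ and viewed, and the job is handed in when it is done.

```bash
ls; mkdir -p pics; python3 - <<'E'
from bench import bot, solve_ik, imaging
import cv2
for n in ("scene","top","wrist"):
    m=imaging.camera_model(n); print(n,m)
    cv2.imwrite(f"pics/{n}0.png",imaging.capture(n))
s=bot.get_state(); print(s)
E
```

```text
pics
scene {'K': array([[392.79973758,   0.        , 253.39166732],
       [  0.        , 392.79973758, 194.37509221],
       [  0.        ,   0.        ,   1.        ]]), 'position': array([1222.38356377,  362.23570128,  747.04218501]), 'rotation': array([ 0.8557908 , -0.0167929 ,  2.06347832])}
top {'K': array([[456.63861593,   0.        , 260.45884525],
       [  0.        , 456.63861593, 196.81097819],
       [  0.        ,   0.        ,   1.        ]]), 'position': array([ 432.82474187,  -10.22603854, 1646.27110795]), 'rotation': array([ 0.07458192,  0.01289076, -1.59853144])}
wrist {'K': array([[297.31863964,   0.        , 256.69530326],
       [  0.        , 297.31863964, 189.18549799],
       [  0.        ,   0.        ,   1.        ]]), 'position': array([ 210.6493897 , -512.58728768,  374.43610754]), 'rotation': array([-2.84860984e-01,  1.00793783e-03, -1.31098429e+00])}
{'t': 0.15, 'qpos': array([-1.44418840e+00,  3.26790422e-01, -1.93326683e-01,  1.05200361e+00,
        1.71606735e-05,  1.43660978e+00]), 'joint_velocities': array([ 0.0016897 , -0.00287767,  0.00430903,  0.0010554 ,  0.00087708,
        0.00081986]), 'effort': array([ 8.10856527e-04, -4.43701530e+01,  2.62665492e+01,  1.04417437e-02,
       -1.35319838e-04, -2.01655993e-06]), 'tcp_pos': array([ 141.78518763, -530.96653927,  230.68301423]), 'orientation': array([-3.14028247e+00, -1.94188604e-04,  2.60794331e-01]), 'contact_force': array([-0.29516824, -0.15134788, -0.3251734 ]), 'wrist_torque': array([-0.017776  , -0.00359809,  0.02180546]), 'opening': 0.999879943277447}
```

View pics/scene0.png

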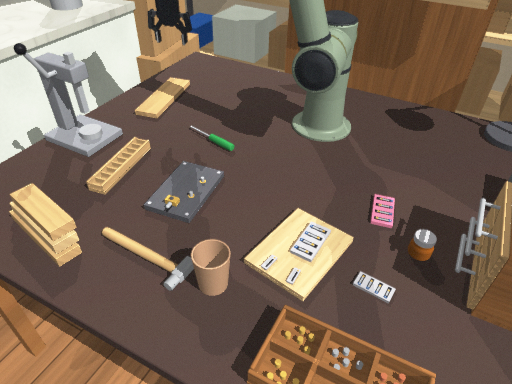

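View pics/top0.png

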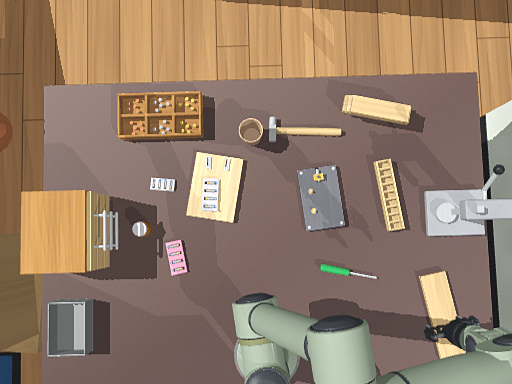

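View pics/wrist0.png

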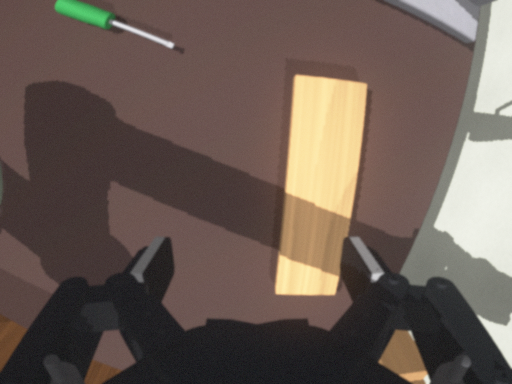

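The top view shows the big plate on the plywood at about (211,195). The jig is at (322,197), with dowels at about (311,191) and (313,211) and the brass stop at about (319,175). Next I'll get wrist views above each of them.

```bash
cat > h.py <<'E'
from bench import bot, solve_ik, imaging
import cv2, numpy as np
from scipy.spatial.transform import Rotation as R
def ray(m,name,uv):
    K=m["K"]; u=(uv[0]-K[0,2])/K[0,0]; v=(uv[1]-K[1,2])/K[1,1]
    if name=="wrist":
        r=np.hypot(u,v); d=np.array([np.sin(r)*u/max(r,1e-9),-np.sin(r)*v/max(r,1e-9),-np.cos(r)])
    else: d=np.array([u,-v,-1.])
    return m["position"],R.from_euler("xyz",m["rotation"]).apply(d)
def onz(m,name,uv,z):
    p,d=ray(m,name,uv); return p+d*(z-p[2])/d[2]
def proj(m,name,P):
    q=R.from_euler("xyz",m["rotation"]).inv().apply(np.asarray(P,float)-m["position"]); x,y,z=q[0],-q[1],-q[2]
    K=m["K"]
    if name=="wrist":
        t=np.arctan2(np.hypot(x,y),z); n=max(np.hypot(x,y),1e-9); a=t*x/n,t*y/n
    else: a=x/z,y/z
    return np.array([K[0,0]*a[0]+K[0,2],K[1,1]*a[1]+K[1,2]])
def st(): 
    s=bot.get_state(); print("t %.2f tcp %s rpy %s F %s op %.3f"%(s["t"],s["tcp_pos"].round(2),s["orientation"].round(4),s["contact_force"].round(2),s["opening"])); return s
E
python3 - <<'E'
from h import *
im=cv2.imread("pics/top0.png"); m=imaging.camera_model("top")
cv2.imwrite("pics/topz.png",cv2.resize(im[140:240,170:370],None,fx=4,fy=4,interpolation=cv2.INTER_CUBIC))
for n,uv,z in (("plate",(211,195),28),("board",(215,187),18),("jig",(322,197),20),("stop",(319,175),36),("da",(313,211),34),("db",(311,191),34)): print(n,onz(m,"top",uv,z).round(1))
E
```

```text
plate [565.8 183.1  28. ]
board [595.  169.4  18. ]
jig [ 547.9 -212.    20. ]
stop [ 625.2 -202.3   36. ]
da [ 498.3 -176.7   34. ]
db [ 569.3 -172.2   34. ]
```

View pics/topz.png

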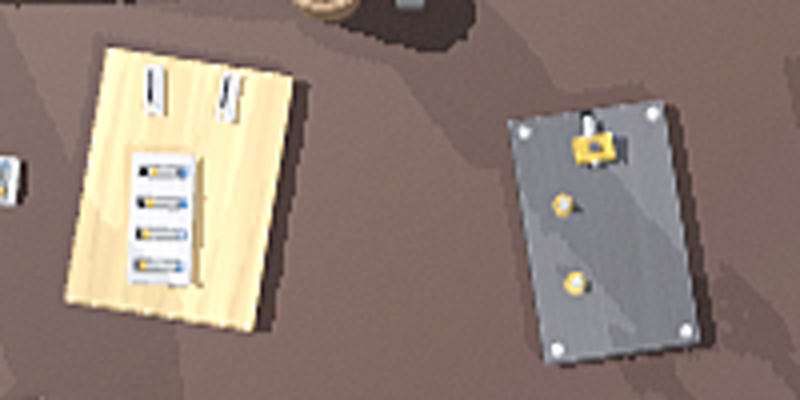

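```bash
python3 - <<'E'
from h import *
for n,p,y in (("jig",(490,-205,220),0.08),("plate",(510,180,200),0.0)):
    bot.move_ptp(p,[np.pi,0,y]); bot.dwell(0.3); s=st(); print(s["qpos"].round(2))
    m=imaging.camera_model("wrist"); im=imaging.capture("wrist")
    np.savez(f"w_{n}.npz",**m); cv2.imwrite(f"pics/w_{n}.png",im)
E
```

```text
t 2.19 tcp [ 489.8  -205.55  219.98] rpy [3.1416 0.     0.079 ] F [-0.15  0.58 -0.13] op 1.003
[-0.54  0.3  -0.26  1.01 -0.    2.53]
t 7.04 tcp [509.97 179.96 200.  ] rpy [-3.1416e+00  1.0000e-04 -1.0000e-04] F [-0.73 -0.08 -0.36] op 1.001
[ 0.2   0.33 -0.27  0.97  0.   -2.94]
```

View pics/w_jig.png

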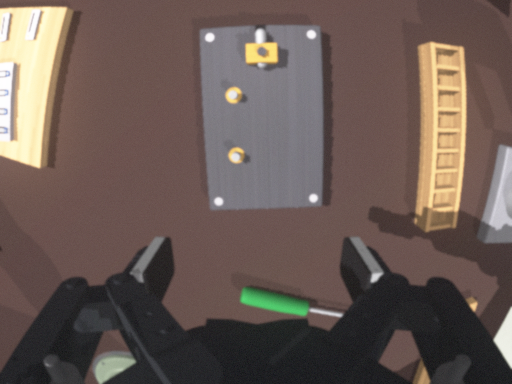

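View pics/w_plate.png

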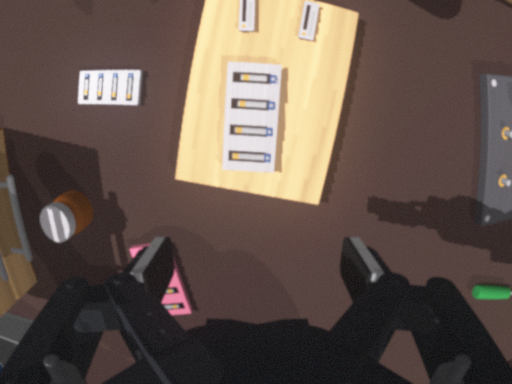

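The jig view has the slab corners at about (200,28), (320,25), (324,207) and (208,210), the dowels at (233,95) and (236,155), and the stop at (262,53). The plate spans about (226,62) to (282,172), with long sides nearly vertical. I'll extract these as contours.

```bash
cat > meas.py <<'E'
from h import *
def quad(mask,seed):
    n,l=cv2.connectedComponents(mask.astype(np.uint8)); k=l[seed[1],seed[0]]
    assert k>0,seed
    c,_=cv2.findContours((l==k).astype(np.uint8),cv2.RETR_EXTERNAL,cv2.CHAIN_APPROX_NONE)
    return max(c,key=cv2.contourArea)[:,0,:]
def fit(cont,m,name,z):
    P=np.array([onz(m,name,p,z)[:2] for p in cont],np.float32)
    r=cv2.minAreaRect(P); (cx,cy),(w,h),a=r
    a=np.deg2rad(a); 
    if w<h: w,h=h,w; a+=np.pi/2
    a=(a+np.pi/2)%np.pi-np.pi/2
    return np.array([cx,cy]),w,h,a
E
python3 - <<'E'
from meas import *
for n in ("jig","plate"):
    m=dict(np.load(f"w_{n}.npz")); im=cv2.imread(f"pics/w_{n}.png"); hsv=cv2.cvtColor(im,cv2.COLOR_BGR2HSV)
    for p in ([(280,120),(330,120),(262,53),(233,95),(120,120)] if n=="jig" else [(228,100),(278,100),(213,100),(300,100),(252,130)]): print(p,hsv[p[1],p[0]])
    if n=="jig": mask=(hsv[...,1]<60)&(hsv[...,2]>30)
    else: mask=(hsv[...,1]<45)&(hsv[...,2]>110)
    c=quad(mask,(280,120) if n=="jig" else (229,100))
    o=im.copy(); cv2.drawContours(o,[c[:,None]],-1,(0,0,255),1); cv2.imwrite(f"pics/c_{n}.png",o[0:230,150:400].repeat(3,0).repeat(3,1))
    print(n,cv2.boundingRect(c)); print(fit(c,m,"wrist",20 if n=="jig" else 28))
E
```

```text
(280, 120) [125  12 130]
(330, 120) [ 0 54 71]
(262, 53) [145  12 133]
(233, 95) [130   3 235]
(120, 120) [  4  67 107]
jig (193, 21, 144, 194)
(array([ 545.36914062, -211.16314697]), 232.27359008789062, 168.4864044189453, np.float64(0.11083870061925305))
(228, 100) [162   5 237]
(278, 100) [  3  13 221]
(213, 100) [ 21  82 248]
(300, 100) [ 21  78 250]
(252, 130) [165   7 215]
plate (222, 62, 60, 111)
(array([567.94927979, 186.11859131]), 116.89291381835938, 56.89106750488281, np.float64(-0.06550337648769755))
```

```bash
python3 - <<'E'
from meas import *
n="jig"
m=dict(np.load(f"w_{n}.npz")); im=cv2.imread(f"pics/w_{n}.png"); hsv=cv2.cvtColor(im,cv2.COLOR_BGR2HSV)
mask=((hsv[...,0]>90)&(hsv[...,0]<160)&(hsv[...,1]<60)&(hsv[...,2]>60))
c=quad(cv2.morphologyEx(mask.astype(np.uint8),cv2.MORPH_OPEN,np.ones((3,3))),(280,120))
print(cv2.boundingRect(c),fit(c,m,"wrist",20))
o=im.copy(); cv2.drawContours(o,[c[:,None]],-1,(0,0,255),1)
cv2.imwrite("pics/c_jig2.png",cv2.resize(o[10:220,180:340],None,fx=3.5,fy=2.8*1.25,interpolation=cv2.INTER_CUBIC)[:600])
# dowels/brass: saturated yellow blobs inside
y=(hsv[...,0]>10)&(hsv[...,0]<35)&(hsv[...,1]>80); b=y.astype(np.uint8).copy(); b[:, :195]=0; b[:,330:]=0; b[:20]=0; b[215:]=0
k,l,s,ce=cv2.connectedComponentsWithStats(b)
for i in range(1,k):
    if s[i,4]>5: print(s[i],ce[i])
E
```

```text
(200, 26, 124, 184) (array([ 546.43353271, -208.82415771]), 217.95970153808594, 139.0970458984375, np.float64(0.11475794995984656))
[245  42  34  23 629] [261.21939587  52.9809221 ]
[225  87  17  16 141] [233.60283688  94.75886525]
[228 147  17  16 130] [236.3        153.68461538]
```

View pics/c_jig2.png

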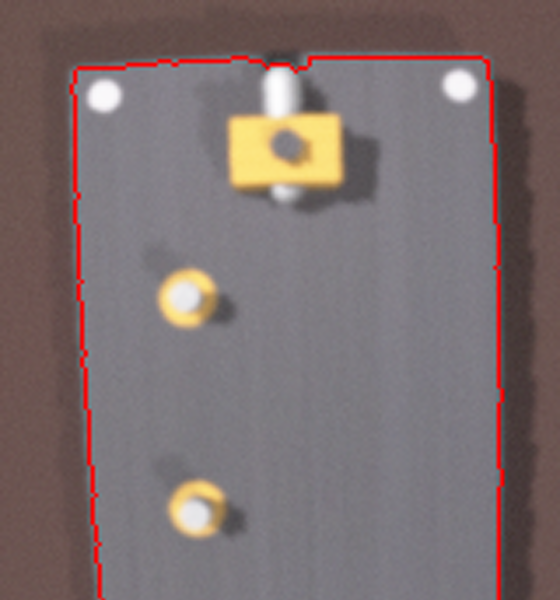

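View pics/c_plate.png

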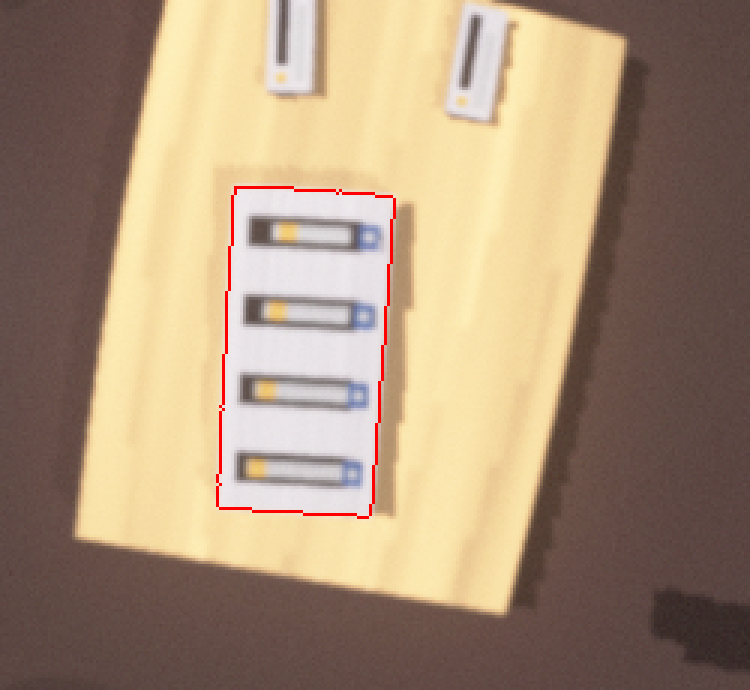

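```bash
python3 - <<'E'
from meas import *
m=dict(np.load("w_jig.npz")); mt=imaging.camera_model("top")
C=np.array([546.43,-208.82]); a=.1148; Rt=np.array([[np.cos(a),np.sin(a)],[-np.sin(a),np.cos(a)]])
J=lambda uv,z:(Rt@(onz(m,"wrist",uv,z)[:2]-C)).round(1)
for z in (34,):
    print("dowels steel top", J((232.6,94.9),34),J((235.8,156.5),34), "ring@20", J((233.6,94.8),20),J((236.3,154.6),20))
print("brass top corners",[J(p,36) for p in ((245.4,43),(278,43),(278,63),(246,63))])
print("nose", J((262,67),27), "corners bolts",[J(p,20) for p in ((209.5,37.5),(311.5,34.5),(219,201.5),(313.5,198.5))])
# dowel midpoint check in top image
im=cv2.imread("pics/top0.png");hsv=cv2.cvtColor(im,cv2.COLOR_BGR2HSV)
mask=((hsv[...,1]<45)&(hsv[...,2]>100)); c=quad(mask,(205,200)); print("plate top",fit(c,mt,"top",28))
mask=((hsv[...,0]>90)&(hsv[...,0]<160)&(hsv[...,1]<60)&(hsv[...,2]>60)); c=quad(mask,(325,200)); print("jig top",fit(c,mt,"top",20))
E
```

```text
dowels steel top [27.1 33. ] [-42.   32.8] ring@20 [27.7 33. ] [-42.2  33.1]
brass top corners [array([84.6, 16.8]), array([ 83.5, -18.5]), array([ 60.7, -17.6]), array([61.8, 17. ])]
nose [57.8 -0.3] corners bolts [array([97.5, 58.1]), array([ 97.5, -58.9]), array([-99.3,  57.6]), array([-99.8, -58.7])]
plate top (array([567.85418701, 186.74250793]), 117.86192321777344, 57.21672821044922, np.float64(-0.02922686138307462))
jig top (array([ 545.86859131, -206.81658936]), 220.12716674804688, 139.8821563720703, np.float64(0.11376834426590832))
```

```bash
python3 - <<'E'
from meas import *
m=dict(np.load("w_plate.npz"))
c=np.array([onz(m,"wrist",np.array(p)/3.0+[150,0],28)[:2] for p in ((234,187),(395,198),(371,517),(217,507))])
e1=c[0]-c[3];e2=c[1]-c[2]; print(c.round(1),[np.arctan2(e[1],e[0]).round(4) for e in (e1,e2)],np.linalg.norm(e1),c.mean(0))
for p,y in (((567.9,186.3,80),np.pi-.06),((567.9,186.3,17),np.pi-.06),((534,-213,60),np.pi+.115-2*np.pi)): print(np.round(solve_ik(p,[np.pi,0,y]),2))
E
```

```text
[[626.8 209.8]
 [622.7 153.8]
 [507.9 161.4]
 [511.8 217.5]] [np.float64(-0.0667), np.float64(-0.0666)] 115.26880090900706 [567.29015387 185.62748201]
[ 0.19  0.55 -0.26  0.76  0.    0.25]
[ 0.19  0.63 -0.31  0.63  0.    0.25]
[-0.51  0.54 -0.34  0.69  0.   -0.62]
```

Both long edges give a plate yaw of −0.067. Grasping now.

```bash
python3 - <<'E'
from h import *
y=np.pi-.067
bot.move_ptp((567.7,186.2,70),[np.pi,0,y]); bot.grip(0.9)
s=st()
hit=bot.movel((567.7,186.2,17),max_speed=60,threshold=4); print(hit); st()
if not hit:
    bot.grip(0.0,effort=30); st()
    im=imaging.capture("wrist"); cv2.imwrite("pics/grip.png",im); cv2.imwrite("pics/grip_s.png",imaging.capture("scene"))
E
```

```text
t 10.05 tcp [567.76 186.22  70.1 ] rpy [3.1415e+00 2.0000e-04 3.0746e+00] F [-0.87 -0.02 -0.07] op 0.908
False
t 11.08 tcp [568.09 186.29  17.36] rpy [3.1414e+00 7.0000e-04 3.0747e+00] F [ 0.12 -1.19  0.41] op 0.901
t 11.41 tcp [568.14 186.25  17.71] rpy [3.1414e+00 1.1000e-03 3.0746e+00] F [-1.3  -0.77  5.36] op 0.645
```

View pics/grip.png

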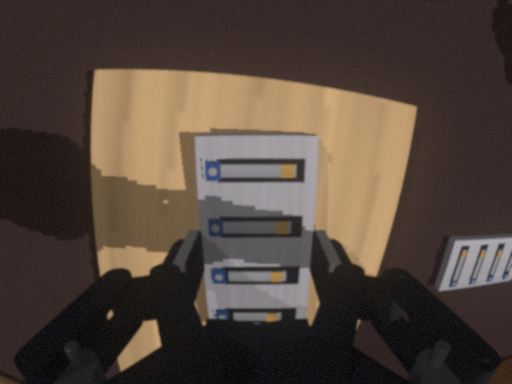

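The plate sits between the pads at opening 0.645 (about 55 mm), as expected. Lift and carry it next.

```bash
python3 - <<'E'
from h import *
s=bot.get_state(); p=s["tcp_pos"]
bot.movel((p[0],p[1],80),max_speed=80); s=st()
C=np.array([546.4,-208.6]); a=.115; Rj=np.array([[np.cos(a),-np.sin(a)],[np.sin(a),np.cos(a)]])
t=C+Rj@[-13,-9]; yaw=a-np.pi
bot.move_ptp((*t,80),[np.pi,0,yaw]); bot.movel((*t,45),max_speed=80); bot.dwell(.2); st()
m=imaging.camera_model("wrist"); np.savez("w_over.npz",**m); cv2.imwrite("pics/over.png",imaging.capture("wrist")); cv2.imwrite("pics/over_s.png",imaging.capture("scene"))
E
```

```text
t 12.45 tcp [567.66 186.16  79.49] rpy [-3.1414e+00 -1.0000e-03  3.0746e+00] F [-0.24  0.51 -1.92] op 0.643
t 14.74 tcp [ 534.98 -219.3    45.58] rpy [-3.1409e+00  9.0000e-04 -3.0266e+00] F [ 0.31 -0.78 -1.92] op 0.642
```

View pics/over.png

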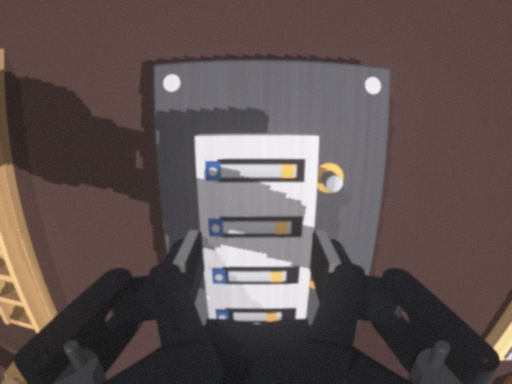

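View pics/over_s.png

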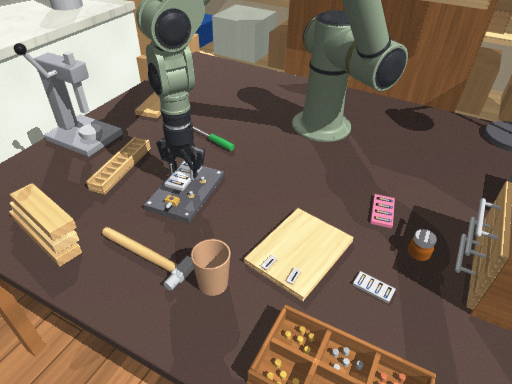

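The plate is held (−1.9 N, its weight) over the bed. Dowel a, at (331,178), is clear of the plate edge. Lower it until it touches, then release.

```bash
python3 - <<'E'
from h import *
s=bot.get_state(); p=s["tcp_pos"]
print(bot.movel((534.5,-219.0,26),max_speed=40)); st()
print(bot.movel((534.5,-219.0,17.5),max_speed=8,threshold=2)); s=st()
bot.grip(0.95); st(); bot.dwell(.2)
p=s["tcp_pos"]; bot.movel((p[0],p[1],90),max_speed=120); bot.dwell(.1); st()
m=imaging.camera_model("wrist"); np.savez("w_laid.npz",**m); cv2.imwrite("pics/laid.png",imaging.capture("wrist"))
E
```

```text
False
t 15.47 tcp [ 534.39 -218.93   25.74] rpy [ 3.1413e+00 -4.0000e-04 -3.0266e+00] F [ 0.09 -0.4  -1.98] op 0.645
True
t 16.23 tcp [ 534.45 -218.99   19.71] rpy [ 3.1415e+00 -1.0000e-04 -3.0266e+00] F [-0.13  0.94  5.02] op 0.643
t 16.61 tcp [ 533.26 -218.31   18.55] rpy [ 3.1399e+00 -2.4000e-03 -3.0266e+00] F [ 0.27 -0.37 -1.01] op 0.949
t 17.65 tcp [ 533.68 -218.56   88.95] rpy [ 3.139  -0.0035 -3.0266] F [ 0.32 -0.06 -0.27] op 0.953
```

View pics/laid.png

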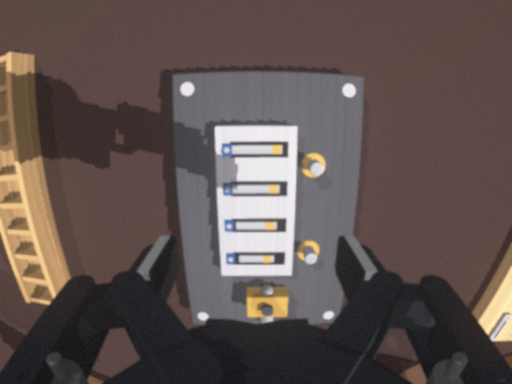

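The plate is laid flat with a visible gap to both dowels (316,165 and 309,250) and clear of the stop. Next, push to +y with shut fingers, midway between the dowels.

```bash
cat >> h.py <<'E'
C=np.array([546.4,-208.6]); a=.115; Rj=np.array([[np.cos(a),-np.sin(a)],[np.sin(a),np.cos(a)]])
W=lambda x,y,z:(*(C+Rj@[x,y]),z)
def jst():
    F=np.mean([bot.get_state()["contact_force"] for _ in range(1)],0)
    s=bot.get_state(); j=Rj.T@(s["tcp_pos"][:2]-C); f=Rj.T@s["contact_force"][:2]
    print("t %.2f jig %s z %.2f F %s Fz %.2f"%(s["t"],j.round(2),s["tcp_pos"][2],f.round(2),s["contact_force"][2])); return j,f
E
python3 - <<'E'
from h import *
bot.grip(0.0); 
bot.movel(W(-7,-64,88),max_speed=200); bot.movel(W(-7,-64,24),max_speed=100,threshold=4); bot.dwell(.2); jst()
print(bot.movel(W(-7,-55,24),max_speed=20,threshold=3)); bot.dwell(.2); jst()
print(bot.movel(W(-7,-46,24),max_speed=5,threshold=2.5)); jst(); bot.dwell(.2); jst()
E
```

```text
t 19.85 jig [ -6.52 -64.41] z 24.80 F [0.64 0.43] Fz 0.49
False
t 20.65 jig [ -6.96 -55.1 ] z 24.00 F [0.18 0.84] Fz -0.63
False
t 22.60 jig [ -7.01 -46.03] z 24.00 F [-0.08  0.1 ] Fz -0.25
t 22.80 jig [ -6.99 -46.01] z 24.01 F [-0.56  0.18] Fz 0.49
```

```bash
python3 - <<'E'
from h import *
h=bot.movel(W(-7,-36,24),max_speed=2.5,threshold=2.5); print(h); jst(); bot.dwell(.2); jst()
cv2.imwrite("pics/push1.png",imaging.capture("wrist"))
E
```

```text
False
t 26.28 jig [ -6.99 -36.01] z 24.00 F [-0.29 -0.85] Fz -0.49
t 26.48 jig [ -6.98 -36.04] z 24.00 F [ 0.19 -0.63] Fz 0.37
```

View pics/push1.png

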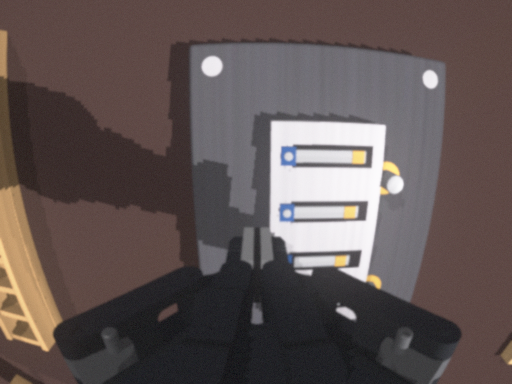

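The shut fingers are slimmer than I assumed and have only just reached the plate's edge (272,235). The plate is still short of the dowels, so I'll continue slowly.

```bash
python3 - <<'E'
from h import *
h=bot.movel(W(-7,-28,24),max_speed=2.5,threshold=2.5); print(h); jst(); bot.dwell(.15); jst()
cv2.imwrite("pics/push2.png",imaging.capture("wrist"))
E
```

```text
True
t 27.64 jig [ -7.28 -34.53] z 23.77 F [ 0.56 -0.66] Fz 0.06
t 27.79 jig [ -7.38 -34.51] z 23.56 F [ 0.23 -0.44] Fz 1.88
```

View pics/push2.png

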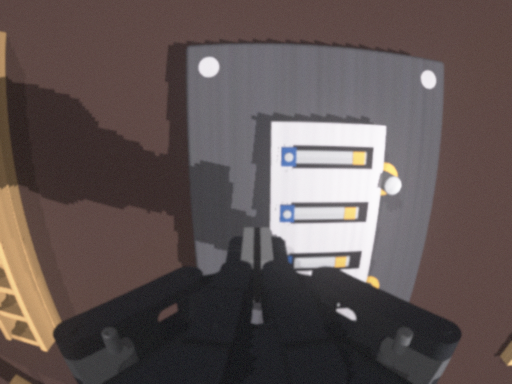

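```bash
python3 - <<'E'
from h import *
for k in range(3):
    h=bot.movel(W(-7,-28,24),max_speed=2.5,threshold=4); print(h); j,f=jst()
    if abs(f[1])>2.5 or not h: break
bot.dwell(.15); jst()
cv2.imwrite("pics/push3.png",imaging.capture("wrist"))
E
```

```text
True
t 28.61 jig [ -7.38 -34.54] z 23.56 F [-0.28  0.48] Fz 3.30
True
t 29.51 jig [ -7.34 -34.5 ] z 23.61 F [0.09 0.85] Fz 3.65
True
t 30.19 jig [ -7.44 -34.58] z 23.63 F [-1.02  0.21] Fz 3.46
t 30.34 jig [ -7.43 -34.61] z 23.61 F [-0.54  0.85] Fz 3.22
```

View pics/push3.png

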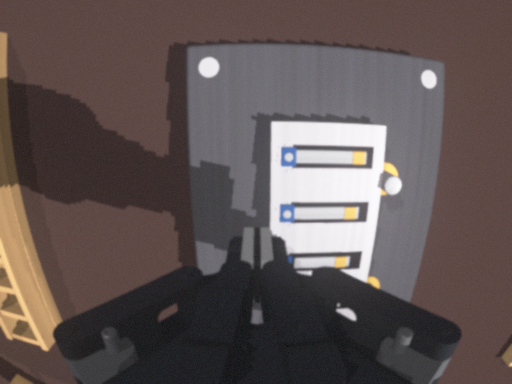

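Lateral force stays small while Fz has risen to 3.5 N, and the tool has sagged to z = 23.6. The tips may be rubbing on something. I'll back off in y, raise z and read the force.

```bash
python3 - <<'E'
from h import *
bot.movel(W(-7.4,-35.5,24.0),max_speed=5); bot.dwell(.1); jst()
bot.movel(W(-7.2,-35.5,25),max_speed=5); bot.dwell(.1); jst()
print(bot.get_state()["wrist_torque"].round(3))
bot.movel(W(-7,-34.6,25),max_speed=3); bot.dwell(.1); jst()
bot.movel(W(-7,-34.0,25),max_speed=3); bot.dwell(.1); jst()
E
```

```text
t 30.85 jig [ -7.39 -35.54] z 23.81 F [ 0.56 -0.58] Fz -0.39
t 31.30 jig [ -7.19 -35.52] z 25.01 F [-1.05 -0.46] Fz 0.42
[ 0.01  -0.043  0.023]
t 31.86 jig [ -7.03 -34.6 ] z 25.00 F [-1.7  -0.16] Fz -0.40
t 32.31 jig [ -6.96 -34.48] z 25.08 F [ 0.47 -2.37] Fz -1.17
```

Pushing now gives −2.4 N in y at a commanded y of −34.0, so the plate appears to be against the dowels. I'll ramp up in small steps to about 8 N.

```bash
python3 - <<'E'
from h import *
y=-34.0
for k in range(12):
    y+=0.25
    bot.movel(W(-7,y,25),max_speed=3); bot.dwell(.05)
    fs=[]
    for _ in range(3): fs.append((Rj.T@bot.get_state()["contact_force"][:2])[1]); bot.dwell(.02)
    f=np.mean(fs); print(round(y,2),round(f,2)); 
    if f<-6.8: break
j,_=jst(); bot.dwell(.4); jst(); print(bot.get_state()["wrist_torque"].round(3))
cv2.imwrite("pics/push4.png",imaging.capture("wrist"))
E
```

```text
-33.75 -4.89
-33.5 -5.02
-33.25 -5.81
-33.0 -6.07
-32.75 -6.78
-32.5 -7.88
t 34.41 jig [ -6.89 -34.21] z 25.40 F [-1.39 -7.35] Fz 0.41
t 34.81 jig [ -6.89 -34.24] z 25.39 F [-0.63 -6.29] Fz -1.34
[-1.603  0.053 -0.04 ]
```

View pics/push4.png

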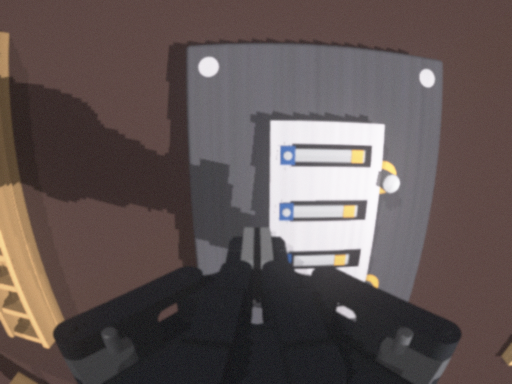

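Force is about 7 N with the finger stalled at y = −34.2, and the plate edge is parallel to the dowels. Press to 8 N briefly, take the push straight back, then go round to the −x end.

```bash
python3 - <<'E'
from h import *
bot.movel(W(-7,-32.3,25),max_speed=3); 
for _ in range(4): bot.dwell(.1); jst()
bot.movel(W(-7,-36,25),max_speed=10); bot.movel(W(-7,-50,25),max_speed=60); bot.movel(W(-7,-50,60),max_speed=150)
bot.movel(W(-98,0,60),max_speed=200); bot.movel(W(-98,0,25),max_speed=100); bot.dwell(.2); jst()
cv2.imwrite("pics/px0.png",imaging.capture("wrist"))
bot.movel(W(-86,0,25),max_speed=25,threshold=4); bot.dwell(.1); jst()
E
```

```text
t 35.21 jig [ -6.89 -34.21] z 25.44 F [-1.46 -7.76] Fz -0.79
t 35.31 jig [ -6.89 -34.22] z 25.44 F [-1.22 -8.6 ] Fz -0.31
t 35.41 jig [ -6.91 -34.21] z 25.44 F [-1.55 -8.23] Fz -0.32
t 35.51 jig [ -6.89 -34.2 ] z 25.44 F [-1.39 -8.18] Fz -0.56
t 38.16 jig [-97.43  -0.47] z 25.62 F [-1.06 -0.5 ] Fz -0.25
t 38.94 jig [-86.19   0.09] z 24.92 F [0.84 0.14] Fz -0.01
```

View pics/px0.png

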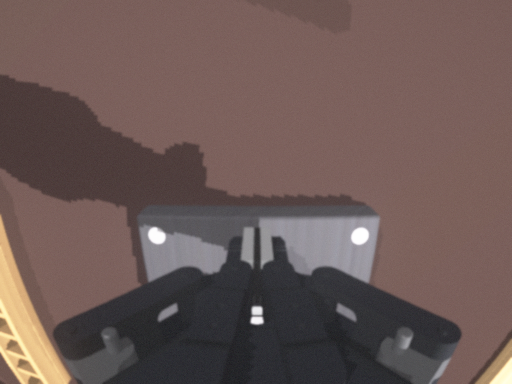

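The wrist view here shows only the bed's −x end, and the plate is hidden behind the gripper. I'll advance slowly by feel.

```bash
python3 - <<'E'
from h import *
x=-86
while x<-55:
    x+=1.0; bot.movel(W(x,0,25),max_speed=4)
    fs=[]
    for _ in range(2): fs.append((Rj.T@bot.get_state()["contact_force"][:2])); bot.dwell(.02)
    f=np.mean(fs,0); print(x,f.round(2),end=" | ")
    if f[0]<-2.2: break
jst(); bot.dwell(.1); jst()
cv2.imwrite("pics/px1.png",imaging.capture("scene")[150:230,130:240].repeat(6,0).repeat(6,1))
E
```

```text
-85.0 [0.63 0.12] | -84.0 [-0.4  -0.19] | -83.0 [-0.2  -0.14] | -82.0 [-0.39  0.19] | -81.0 [-1.48 -0.84] | -80.0 [-0.18  0.16] | -79.0 [-0.5  -0.11] | -78.0 [-0.59 -0.77] | -77.0 [-0.63  0.69] | -76.0 [-1.02 -0.17] | -75.0 [-0.63  0.05] | -74.0 [-0.01  0.28] | -73.0 [-0.64  0.49] | -72.0 [-0.91  0.21] | -71.0 [0.33 0.29] | -70.0 [-0.48  0.28] | -69.0 [-3.67 -0.78] | t 46.31 jig [-6.96e+01  6.00e-02] z 24.94 F [-4.16  0.31] Fz 1.69
t 46.41 jig [-6.958e+01  6.000e-02] z 24.92 F [-5.4  -1.11] Fz 2.97
```

View pics/px1.png

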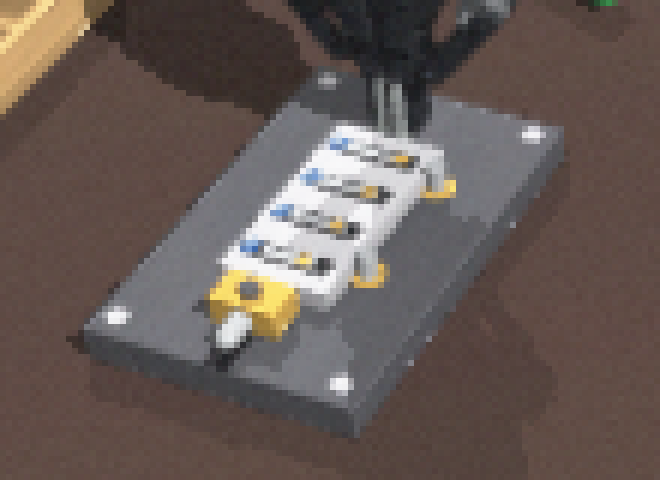

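The finger stalled at x = −69.6, which puts the plate centre near −0.6. The nose I measured at x = 57.8 predicts −0.2, so this is the stop. The scene view shows the plate along both dowels with its end at the brass stop. Ramp to 8 N, hold and retreat.

```bash
python3 - <<'E'
from h import *
x=-69.0
def mf():
    fs=[]
    for _ in range(4): fs.append((Rj.T@bot.get_state()["contact_force"][:2])); bot.dwell(.03)
    return np.mean(fs,0)
f=mf(); print(f.round(2))
while f[0]>-7.5 and x<-64:
    x+=.2; bot.movel(W(x,0,25),max_speed=3); f=mf(); print(round(x,2),f.round(2),end=" | ")
for _ in range(3): bot.dwell(.12); jst()
bot.movel(W(x-4,0,25),max_speed=8); bot.movel(W(-98,0,25),max_speed=60); bot.movel(W(-98,0,90),max_speed=150)
bot.dwell(.2); s=st()
cv2.imwrite("pics/f_s.png",imaging.capture("scene")[150:230,130:240].repeat(6,0).repeat(6,1))
bot.movel(W(-40,0,150),max_speed=200); bot.dwell(.2); st()
m=imaging.camera_model("wrist"); np.savez("w_fin.npz",**m); cv2.imwrite("pics/f_w.png",imaging.capture("wrist"))
E
```

```text
[-4.79 -0.42]
-68.8 [-5.64 -0.4 ] | -68.6 [-6.54 -0.72] | -68.4 [-7.14 -0.74] | -68.2 [-6.85 -0.74] | -68.0 [-7.29 -0.87] | -67.8 [-7.85 -1.09] | t 49.01 jig [-69.35   0.1 ] z 24.88 F [-7.82 -0.69] Fz 4.84
t 49.12 jig [-69.37   0.1 ] z 24.87 F [-8.39 -0.61] Fz 4.94
t 49.24 jig [-69.4    0.12] z 24.85 F [-8.26 -1.18] Fz 4.90
t 51.26 tcp [ 448.3  -219.32   88.89] rpy [-3.1348 -0.0042 -3.0287] F [ 0.17 -0.11  0.31] op -0.003
t 52.08 tcp [ 505.07 -212.81  148.76] rpy [-3.1349 -0.0049 -3.0295] F [0.2  0.12 0.02] op -0.003
```

View pics/f_w.png

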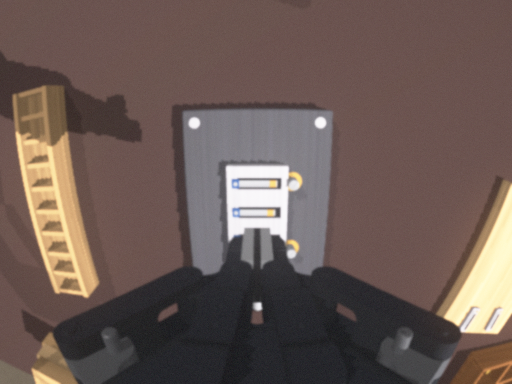

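View pics/f_s.png

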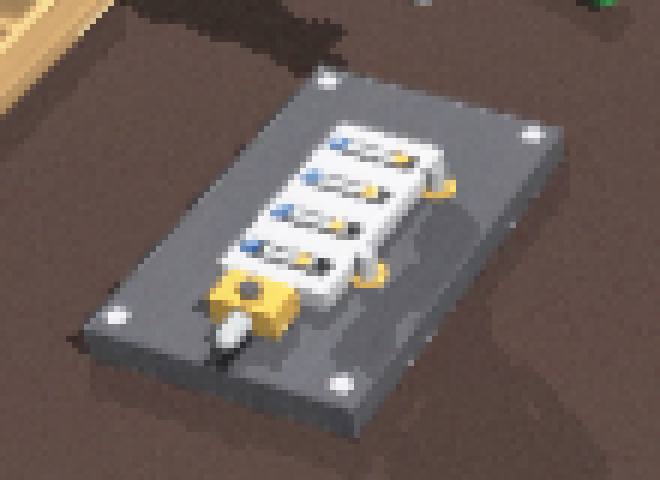

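The plate sits along both dowels and against the stop. I'll take one clear view to measure it before handing in.

```bash
python3 - <<'E'
from meas import *
bot.movel(W(50,0,160),max_speed=200); bot.dwell(.2); st()
m=imaging.camera_model("wrist"); im=imaging.capture("wrist"); cv2.imwrite("pics/f_w2.png",im)
np.savez("w_fin2.npz",**m)
hsv=cv2.cvtColor(im,cv2.COLOR_BGR2HSV); c0=proj(m,"wrist",W(-20,0,30)); print(c0)
E
```

```text
t 52.92 tcp [ 594.81 -202.97  159.88] rpy [-3.1338 -0.0035 -3.0296] F [0.26 0.   0.24] op 0.001
[257.61216934 108.07355949]
```

View pics/f_w2.png

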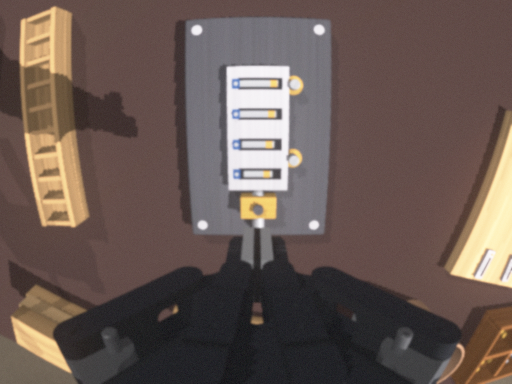

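```bash
python3 - <<'E'
from meas import *
m=dict(np.load("w_fin2.npz")); im=cv2.imread("pics/f_w2.png"); hsv=cv2.cvtColor(im,cv2.COLOR_BGR2HSV)
mask=(hsv[...,1]<45)&(hsv[...,2]>170); mask=mask.astype(np.uint8); mask[:,290:]=0
cnt=quad(mask,(231,100)); c,w,h,ang=fit(cnt,m,"wrist",30); print("plate",Rj.T@(c-C),w,h,ang-a)
mask=((hsv[...,0]>90)&(hsv[...,0]<160)&(hsv[...,1]<60)&(hsv[...,2]>60)).astype(np.uint8)
cnt=quad(mask,(210,100)); c,w,h,ang=fit(cnt,m,"wrist",20); print("jig",Rj.T@(c-C),w,h,ang-a)
E
```

```text
plate [1.69287726 0.44653923] 122.10394287109375 58.01976013183594 -0.004072241609419006
jig [-0.377371   -0.20181145] 218.84901428222656 139.52853393554688 -0.0011723088536748222
```

The plate reads 0.003 rad off the jig axis and about 0.6 mm off the seat line, which is within measurement error. The contour reads long because it merges with the screw nose. Handing in.

```bash
python3 - <<'E'
from h import *
st(); bot.sign_off()
E
```

```text
t 52.98 tcp [ 595.04 -203.03  160.  ] rpy [-3.1336e+00 -3.1000e-03 -3.0295e+00] F [ 0.21 -0.52 -0.36] op -0.002
the job is handed in; nothing more can be done
```

I laid the big reed plate on the jig bed and pushed it home with shut fingers, first against both dowels and then against the end stop. I handed the job in at about 53 s. No verdict was reported.

**Forces:** I pressed about 8.2 N toward the dowels, with one sample at 8.6 N, and about 8.2 N at the stop. These are wrist readings. The split between the two dowels was not measured, but I pushed midway between them.

**Final checks:**
- **Alignment:** in the last wrist view the plate was within 0.003 rad of the jig's axis and about 0.6 mm off the seat line, which is within the calibration error.
- **Stop:** by feel, the stop put the plate centre at jig x of about −0.6 mm. The camera measurement of the nose had predicted −0.2 mm. I could not check the contact with the stop after letting go, except by eye.
- **Release:** the robot was clear of everything with force readings near zero.

**What disagreed or went wrong:**
- In the last view the plate contour measured 122 mm long because it merged with the screw nose, so its x reading of +1.7 mm is unreliable.
- The shut fingers were slimmer than I had assumed, so contact came about 8 mm later.
- A few slow pushes stopped early on sideways or vertical load, with vertical force up to about 3.5 N. I backed off and raised the tool 1 mm to clear it.
- During the stop push the vertical force rose to about 5 N.

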